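# Slide rack out of the staining dish, held over the tray

## Robot

A 6-joint arm with a two-finger parallel gripper is mounted at the origin on the work surface. World frame = base frame: x ahead of the robot, y to its left, z up, the work surface at z = 0. Lengths are in m, angles in rad, forces in N, time in s.
With the tool pointing down it reaches from about 0.275 to 0.75 m from the base axis. Payload 10.2 kg.
Tool frame: the origin (TCP) lies between the finger pads; the fingertips stand 22 mm ahead of it and the grasp point (between the pads) lies 3 mm ahead of it (ctrl.tip_extent is the distance from the TCP to the fingertips, in m); z points along the fingers, y is the line along which they close (so a half turn about z gives the same grasp; the last joint's range is limited). The gripper opens to 85 mm and grips with 20 to 120 N. Pads are 22 mm wide; open, the fingers measure 114 mm over their backs; the gripper's body (76 mm by 85 mm) begins 54 mm behind the grasp point. The pads swing forward as they close: fully open they stand 13 mm farther back than shut.
Start: joints at [1.07, 0.313, 1.498, -0, 1.331, -0.223], TCP at [0.144, 0.505, 0.253] pointing down, gripper open.
Joint ranges: [-2.94, 2.94], [-0.97, 2.17], [0.19, 2.56], [-1.23, 4.37], [0.02, 3.11], [-2.88, 2.88]. Speed limits (rad/s): [2.39, 2.39, 3.01, 3.14, 3.14, 3.14].

## Interface

Orientations are given as [roll, pitch, yaw] about the fixed x, y, z axes, in that order (R = Rz(yaw) Ry(pitch) Rx(roll)).
In Python, from plant import sensors, grab_frame, camera_model, ctrl gives the robot as it stands.
- The arm moves only by the shell command python3 -m jog 'ROWS' [OPENING]. ROWS is a JSON object of lists of equal length, an entry for each row: "slide": the shift along the world's x, y, z scaled (see below), a list of three; "twist": the turn, a rotation vector about the world's x, y, z scaled (see below), a list of three. In form: {"slide": [[tx, ty, tz], ...], "twist": [[wx, wy, wz], ...]}. A call has 1 to 20 rows; each row shifts and turns the commanded pose from where the row before left it; what a row does not reach is not made up. The controller multiplies each number of a shift by 50 cm and each number of a turn by pi rad. A row lasts 1/12 s, in which the tool goes at most 41.7 mm and 7.16 degrees, less where a joint would pass 70% of its speed; a pose out of reach is approached as far as the arm can. A call with a number of a shift or a turn outside -1 to 1 is refused whole. A call with a gripper value outside its range is refused whole. OPENING is the opening, from 0 (shut) to 1 (fully open), set as the call begins (- or left out, the last holds). The fingers move at their own pace and stop on an object; the grip force is fixed at half the most. Time passes only in rows, so rows that do not move let the fingers close. It gives the time, the measured TCP pose, the force, the opening and the grip force at its end, in the units of the state.
- sensors.read_state(): the state, without advancing time (a new reading comes with each control period).
- grab_frame(name): name is "scene" or "top" or "wrist"; returns the picture (480x640x3 uint8, red, green, blue); there is no depth.
- camera_model(name): a dict with "fx", "fy", "cx", "cy" (pixels), "dist" ([k1, k2, p1, p2, k3] as OpenCV has them; the pictures are not rectified), "T" (4x4, takes a point from camera to world coordinates). Camera axes: x right, y down, z forward; pixel columns grow to the right and rows downward; lengths in m; the calibration is good to about 2 mm. A picture is of the moment at which its call begins: read the wrist's pose just before it. camera_model takes no time and is no camera call; for the wrist camera it gives the pose at the moment of the call.
- ctrl.finish_job(): hands the job in; it is judged then, once.
The state is a dict: "time_s": time; "joints": joint angles; "dq": joint speeds; "joint_efforts": joint torques, N m; "ee_pos": TCP position; "tool_rot": TCP orientation; "force": force on the tool from outside, world axes, zero at the start; "wrist_torque": the same for the moment, N m; "width": opening from 0.0 (shut) to 1.0 (fully open); "finger_force": force on a finger pad.
Only numpy, scipy, OpenCV 4.12 (cv2) and the standard library are available. Lean on these libraries where they do the work, as an engineer would, in place of code of your own. Each camera call takes 0.05 s, during which the arm holds its last target. There are 200 camera calls.

## Task

First slide the round metal tray across the bench, without lifting it, until it stands wholly on the square white paper pad. Then take the rack of microscope slides by its handle, lift it straight out of the glass dish without tilting it, and finish while holding it still and level in the gripper over the middle of the tray, with about 8 cm of air between the rack and the tray's rim. Leave the dish and everything else on the bench where they stand.

Things in the scene. Friction and masses are not known exactly. Their poses are not given: they have to be found in the camera images.
- tray: Loose round shallow aluminium tray, open at the top: 150 mm outer diameter at the rim, 136 mm at the bottom, 22 mm high, wall 4 mm (slightly flared), floor 4 mm thick, 175 to 350 g. Origin: centre of its underside, z up. It starts on one side of the pad (left or right), the dish on the other.
- pad: Square white paper pad lying flat and fixed on the black bench, 210 x 210 mm, 1 mm thick; it is only a marking, nothing catches on it. Origin: its centre, x and y along its sides.
- dish: Loose rectangular clear glass staining dish, open at the top, outer 114 (its x) x 92 (its y) x 62 mm high, wall and floor 5 mm, 700 g. Origin: centre of its underside, z up. The slide rack stands in it.
- rack: Loose steel rack holding eight microscope slides, 90 (its x) x 66 (its y) mm, slide part 30 mm high, with a raised carrying handle. Stands inside the dish on the dish's floor with 4 to 11 mm of air on each side, its x nearly along the dish's x. Origin: centre of its underside, z up. 210 to 400 g, centre of mass close to its vertical centre line.
- rack_handle (a point): Middle of the rack's handle bar, 105 mm above the rack's underside (about 110 mm above the bench at the start). The steel bar runs along the rack's x, 90 mm long, 10 mm thick (along y), 12 mm high; two 5 mm posts at its ends carry it; free below the bar's middle for about 69 mm. Grip it from above across its 10 mm thickness.
- flask: Bystander: conical glass flask, 80 mm wide at the foot, 118 mm high. Origin: centre of underside.
- jar: Bystander: glass jar with orange cap, 60 mm wide, 105 mm high. Origin: centre of underside.
- cap: Bystander: yellow screw cap lying flat, 46 mm wide, 15 mm high. Origin: centre of underside.
- vial: Bystander: small glass vial with white cap, 26 mm wide, 50 mm high. Origin: centre of underside.
- petri: Bystander: closed clear petri dish, 92 mm wide, 15 mm high. Origin: centre of underside.
There are look-alikes about, which are no part of the job. Of the things like the tray, leave any that is black, orange or turquoise; of the rest the larger one is meant.

How it is judged:
By the outcome, as a careful person would: the job done as asked, in the order asked, and still so for the second after the job is handed in, while the arm keeps its last pose, push and grip.
It also fails if it takes over 64 s, if anything falls off the work surface, if the arm or the gripper's body presses on something with over 40 N, if the wrist force passes 120 N, or if a joint passes its speed limit or range.

## Working session

There is one attempt and no reset: what is moved stays moved. The work goes in short steps, Python scripts to look and compute and a shell command to move; the robot and the scene stay as the last step left them, time stands still between calls to the robot, and variables do not carry over. Pictures are saved under pics/ and viewed, at most 10 in all, crops included, and the job is handed in when it is done.

```bash
ls; mkdir -p pics
python3 - <<'E'
from plant import sensors, grab_frame, camera_model, ctrl
import cv2,numpy as np
s=sensors.read_state();print(s)
for n in("scene","top"):
    f=grab_frame(n);cv2.imwrite(f"pics/{n}0.png",f[:,:,::-1]);m=camera_model(n);print(n,m['fx'],m['fy'],m['cx'],m['cy'],m['dist'],np.round(m['T'],3).tolist())
print(ctrl.tip_extent)
E
```

```text
pics
{'time_s': 0.0, 'joints': array([ 1.06962600e+00,  3.13433318e-01,  1.49843485e+00,  7.00557850e-07,
        1.33100154e+00, -2.23393046e-01]), 'dq': array([-0.00026785,  0.00105797, -0.00043101,  0.00081341, -0.00064889,
        0.00045229]), 'joint_efforts': array([-1.90429331e-03, -4.12270474e+01, -2.59742206e+01, -3.25765041e-04,
        4.08371605e-03, -1.87551287e-06]), 'ee_pos': array([0.1438598 , 0.50466659, 0.25274443]), 'tool_rot': array([-3.14034748e+00, -2.83583102e-04,  2.86381503e+00]), 'force': array([-0.12219583, -0.30803641,  0.18722216]), 'wrist_torque': array([0.03949473, 0.00489098, 0.03892449]), 'finger_force': 0.0, 'width': 0.9994004787639005}
scene 582.0896772817777 582.0896772817777 330.33519775238705 238.2788081425848 [0.06567579 0.         0.         0.         0.        ] [[0.189, 0.649, -0.737, 1.354], [0.982, -0.122, 0.145, -0.073], [0.004, -0.751, -0.661, 0.881], [0.0, 0.0, 0.0, 1.0]]
top 487.47658467143594 487.47658467143594 316.5542803677532 243.58681414914184 [-0.13155556  0.          0.          0.          0.        ] [[0.002, -0.981, 0.194, 0.259], [-1.0, 0.0, 0.013, 0.104], [-0.013, -0.194, -0.981, 1.346], [0.0, 0.0, 0.0, 1.0]]
0.022
```

View pics/top0.png

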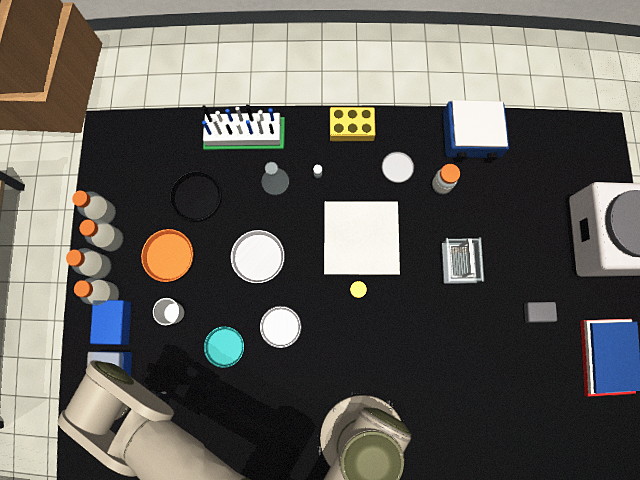

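View pics/scene0.png

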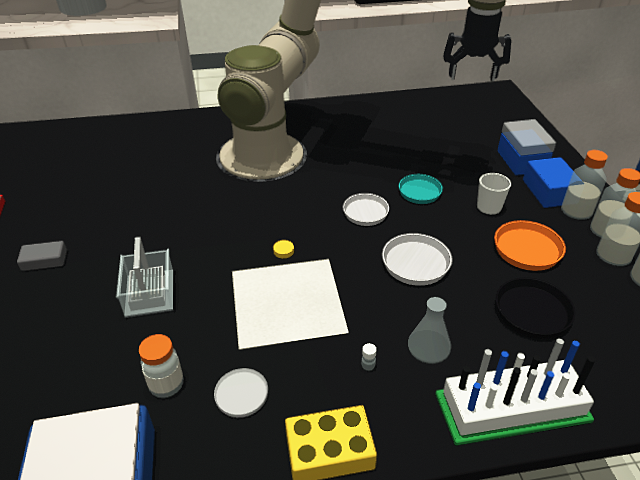

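The top view shows these tray-like things: large silver tray (258,257), small silver tray (280,326), black (196,196), orange (167,255), turquoise (224,347), petri dish (398,167). By the description, the large silver one at (258,257) is the target. The pad is at (362,238) and the dish with the rack at (463,260). The scene view agrees: tray (417,259), pad (290,303), handle about (139,252).

```bash
cat > h.py <<'E'
import cv2,numpy as np
from plant import sensors,grab_frame,camera_model,ctrl
def ray(m,p):
    K=np.array([[m['fx'],0,m['cx']],[0,m['fy'],m['cy']],[0,0,1]])
    u=cv2.undistortPoints(np.array(p,float).reshape(-1,1,2),K,np.array(m['dist'])).reshape(-1,2)
    T=np.array(m['T']);return T[:3,3],np.c_[u,np.ones(len(u))]@T[:3,:3].T
def plane(m,p,z):
    o,d=ray(m,p);return (o+d*((z-o[2])/d[:,2])[:,None])[:,:2]
def two(m1,p1,m2,p2):
    o1,d1=ray(m1,[p1]);o2,d2=ray(m2,[p2]);d1=d1[0];d2=d2[0]
    t=np.linalg.lstsq(np.c_[d1,-d2],o2-o1,rcond=None)[0];a=o1+t[0]*d1;b=o2+t[1]*d2
    return (a+b)/2,np.linalg.norm(a-b)
def blob(mask,at):
    n,l,_,_=cv2.connectedComponentsWithStats(mask.astype(np.uint8));k=l[at[1],at[0]]
    c=cv2.findContours((l==k).astype(np.uint8),cv2.RETR_EXTERNAL,cv2.CHAIN_APPROX_NONE)[0]
    return max(c,key=cv2.contourArea).reshape(-1,2)
E
python3 - <<'E'
from h import *
f=cv2.imread('pics/top0.png');m=camera_model('top')
g=f.min(2)>90
for n,at,z in(('tray',(258,257),.022),('small',(280,326),.02),('pad',(362,238),.001)):
    w=plane(m,blob(g,at),z).astype(np.float32)
    print(n,cv2.minEnclosingCircle(w),cv2.minAreaRect(w))
c=lambda n,at,msk:print(n,cv2.minEnclosingCircle(plane(m,blob(msk,at),.015).astype(np.float32)))
c('petri',(398,167),f.min(2)>90)
c('cap',(358,289),(f[...,2]>150)&(f[...,0]<120))
for n,p,z in(('flask',(275,182),.0),('vial',(318,172),.05),('jar',(450,173),.105)):print(n,plane(m,[p],z))
a=cv2.resize(f[220:300,425:505],None,fx=7,fy=7,interpolation=cv2.INTER_CUBIC)
s=cv2.imread('pics/scene0.png');b=cv2.resize(s[225:325,105:190],None,fx=5.6,fy=5.6,interpolation=cv2.INTER_CUBIC)[:560]
t=cv2.resize(f[200:360,200:320],None,fx=2,fy=2)
o=np.zeros((560,1036,3),np.uint8);o[:,:560]=a;o[:,560:]=b[:,:476]
cv2.imwrite('pics/crop.png',cv2.resize(o,(800,432)));cv2.imwrite('pics/traycrop.png',t)
E
```

```text
tray ((0.485969603061676, 0.2864813506603241), 0.0753127783536911) ((0.486409068107605, 0.2878846526145935), (0.1460208296775818, 0.14767411351203918), 0.18913112580776215)
small ((0.2933993637561798, 0.2195998728275299), 0.05620616301894188) ((0.2932230532169342, 0.21996960043907166), (0.10907571017742157, 0.10823921114206314), 45.476524353027344)
pad ((0.5438841581344604, -0.003756217658519745), 0.1487247347831726) ((0.5438758134841919, -0.004553712904453278), (0.2111750990152359, 0.21088804304599762), 89.94452667236328)
petri ((0.7483164072036743, -0.11153975129127502), 0.047049276530742645)
cap ((0.7352202534675598, 0.09923756122589111), 1.2853971719741821)
flask [[0.70699246 0.2429097 ]]
vial [[0.71934603 0.11773742]]
jar [[ 0.69820537 -0.23903436]]
```

View pics/crop.png

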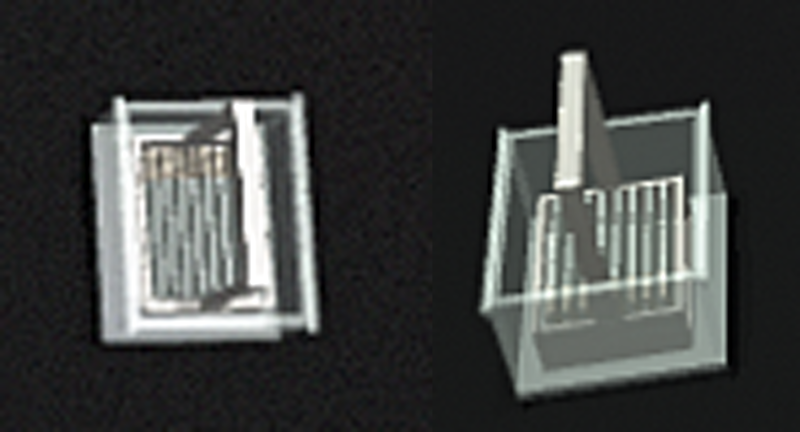

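View pics/traycrop.png

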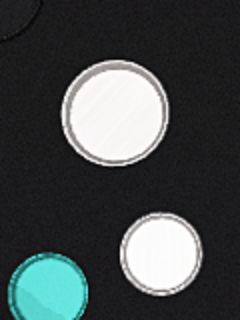

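The crops confirm the tray: 151 mm across against 110 mm for the smaller silver one, and the pad measures 211 mm. The rack's bar runs nearly along world x, with ends in the top picture at about (470,239) and (473.5,276). I'll drag the tray by the inside of its leading wall with the fingers closed, because pulling is stable. First I go above the tray.

```bash
python3 -m jog '{"slide":[[0.057,-0.0363,0],[0.057,-0.0363,0],[0.057,-0.0363,0],[0.057,-0.0363,0],[0.057,-0.0363,0],[0.057,-0.0363,0],[0.057,-0.0363,0],[0.057,-0.0363,0],[0.057,-0.0363,0],[0.057,-0.0363,-0.02],[0.057,-0.0363,-0.03],[0.057,-0.0363,-0.04],[0,0,-0.06],[0,0,-0.06],[0,0,0]],"twist":[[0,0,0],[0,0,0],[0,0,0],[0,0,0],[0,0,0],[0,0,0],[0,0,0],[0,0,0],[0,0,0],[0,0,0],[0,0,0],[0,0,0],[0,0,0],[0,0,0],[0,0,0]]}' 0
python3 - <<'E'
from h import *
m=camera_model('top');s=camera_model('scene')
print('tip',ctrl.tip_extent)
e=plane(m,[(469.96,238.7),(473.5,276.4)],.116);print('bar',e,e.mean(0),np.linalg.norm(e[0]-e[1]),np.degrees(np.arctan2(*(e[0]-e[1])[::-1])))
# scene crop px scale 1036/800/5.6, offset x 560
k=1036/800;q=((572*k-560)/5.6+105,(53*k)/5.6+225);print(q,plane(s,[q],.116))
print('cap',plane(m,[(358,289)],.015))
E
```

```text
time_s: 1.35
ee_pos: [0.4838, 0.2857, 0.1426]
tool_rot: [-3.136, -0.009, 2.863]
force: [-1.0, 0.3, -0.1]
width: -0.001
finger_force: 0.0
tip 0.022
bar [[ 0.5148722  -0.27870136]
 [ 0.41611224 -0.28239351]] [ 0.46549222 -0.28054743] 0.09882894889302285 2.1410109321124504
(137.275, 237.25625) [[ 0.42745996 -0.27933271]]
cap [[0.39527374 0.00810176]]
```

```bash
python3 -m jog '{"slide":[[0,0,-0.05],[0,0,-0.05],[0,0,-0.05],[0,0,-0.03],[0,0,-0.016],[0,0,-0.01],[0,0,-0.008],[0,0,0],[0,0,0]],"twist":[[0,0,0],[0,0,0],[0,0,0],[0,0,0],[0,0,0],[0,0,0],[0,0,0],[0,0,0],[0,0,0]]}' 0
```

```text
time_s: 2.1
ee_pos: [0.4864, 0.2873, 0.0423]
tool_rot: [3.141, 0.001, 2.864]
force: [-0.1, -0.7, 0.9]
width: 0.0
finger_force: 0.0
```

```bash
python3 -m jog '{"slide":[[0,0,-0.01],[0,0,-0.008],[0,0,0],[0.004,-0.02,0],[0.004,-0.02,0],[0.004,-0.02,0],[0.004,-0.016,0],[0.002,-0.01,0],[0.002,-0.01,0],[0.002,-0.01,0],[0.002,-0.01,0],[0.002,-0.01,0],[0.002,-0.012,0],[0.003,-0.014,0],[0.003,-0.016,0],[0.004,-0.018,0],[0.003,-0.014,0],[0.002,-0.01,0],[0.001,-0.005,0],[0,0,0]],"twist":[[0,0,0],[0,0,0],[0,0,0],[0,0,0],[0,0,0],[0,0,0],[0,0,0],[0,0,0],[0,0,0],[0,0,0],[0,0,0],[0,0,0],[0,0,0],[0,0,0],[0,0,0],[0,0,0],[0,0,0],[0,0,0],[0,0,0],[0,0,0]]}' 0
cat > tray.py <<'E'
from h import *
import sys
f=grab_frame('top')[:,:,::-1];m=camera_model('top');cv2.imwrite(f'pics/{sys.argv[1]}.png',f)
s=grab_frame('scene')[:,:,::-1];cv2.imwrite(f'pics/{sys.argv[1]}s.png',s)
E
python3 tray.py d1
python3 - <<'E'
import cv2,numpy as np
a=cv2.imread('pics/d1.png');b=cv2.imread('pics/d1s.png')
cv2.imwrite('pics/d1c.png',np.hstack([a[140:340,180:500],b[140:340,180:500]]))
E
```

```text
time_s: 3.77
ee_pos: [0.5082, 0.1789, 0.0323]
tool_rot: [-3.141, 0.0, 2.863]
force: [0.3, -1.2, -0.0]
width: -0.003
finger_force: 0.0
```

View pics/d1c.png

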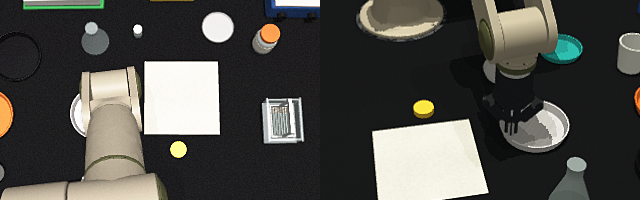

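The fingers stand inside the tray against its leading wall at crop pixel (515,125), and the tray is following toward the pad. I keep dragging.

```bash
python3 -m jog '{"slide":[[0.001,-0.005,0],[0.002,-0.012,0],[0.0055,-0.027,0],[0.0055,-0.027,0],[0.0055,-0.027,0],[0.0055,-0.027,0],[0.0055,-0.027,0],[0.0055,-0.027,0],[0.0055,-0.027,0],[0.0055,-0.027,0],[0.0055,-0.027,0],[0.0055,-0.027,0],[0.0055,-0.027,0],[0.0055,-0.027,0],[0.0055,-0.027,0],[0.0055,-0.025,0],[0.004,-0.018,0],[0.002,-0.01,0],[0.001,-0.005,0],[0,0,0]],"twist":[[0,0,0],[0,0,0],[0,0,0],[0,0,0],[0,0,0],[0,0,0],[0,0,0],[0,0,0],[0,0,0],[0,0,0],[0,0,0],[0,0,0],[0,0,0],[0,0,0],[0,0,0],[0,0,0],[0,0,0],[0,0,0],[0,0,0],[0,0,0]]}' 0
python3 tray.py d2
python3 - <<'E'
import cv2,numpy as np
b=cv2.imread('pics/d2s.png')
cv2.imwrite('pics/d2c.png',cv2.resize(b[200:380,190:390],None,fx=3,fy=3))
E
```

```text
time_s: 5.53
ee_pos: [0.5516, -0.0338, 0.0323]
tool_rot: [-3.141, 0.0, 2.863]
force: [0.4, -0.3, -0.7]
width: -0.003
finger_force: 0.0
```

View pics/d2c.png

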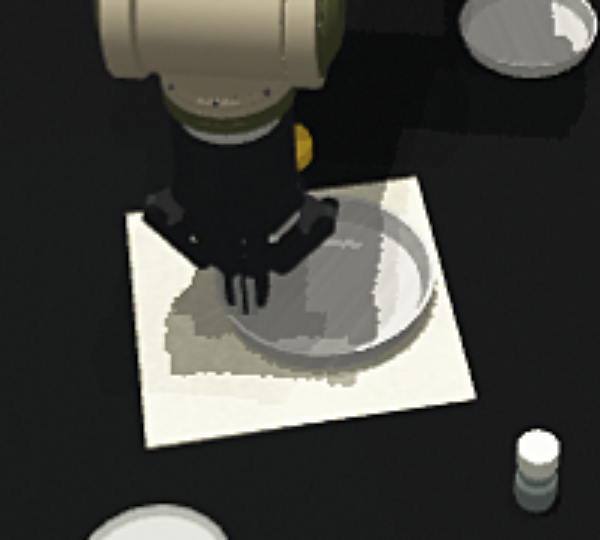

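The tray is on the pad, a little toward +y: rim at crop pixels right (438,270), bottom (320,352), lower left (238,320).

Run:
```python
from h import *
from scipy.optimize import least_squares
s=camera_model('scene')
p=np.array([(436,268),(320,352),(398,217),(238,320),(385,335),(420,240)])/3+[190,200]
w=plane(s,p,.021)
r=least_squares(lambda c:np.linalg.norm(w-c,axis=1)-.075,[.54,0]);print(r.x,r.fun)
```

```text
[0.53635715 0.01955318] [ 0.00270747 -0.00040004 -0.00387514 -0.0043787  -0.00057419 -0.00302276]
```

```bash
python3 -m jog '{"slide":[[0.001,-0.004,0],[0.003,-0.008,0],[0.004,-0.012,0],[0.004,-0.012,0],[0.003,-0.008,0],[0.001,-0.004,0],[0,0,0],[0,0.006,0],[0,0.006,0],[0,0,0.04],[0,0,0.07],[0,0,0.08],[0,0,0.08],[0,0,0.08],[0,0,0.06],[0,0,0]],"twist":[[0,0,0],[0,0,0],[0,0,0],[0,0,0],[0,0,0],[0,0,0],[0,0,0],[0,0,0],[0,0,0],[0,0,0],[0,0,0],[0,0,0],[0,0,0],[0,0,0],[0,0,0],[0,0,0]]}' 0
python3 -m jog '{"slide":[[-0.02,-0.05,0],[-0.02,-0.05,0],[-0.02,-0.05,0],[-0.02,-0.05,0],[-0.02,-0.05,0],[-0.02,-0.05,0],[-0.02,-0.05,0],[-0.02,-0.05,0],[-0.02,-0.05,0],[0,0,0],[0,0,0]],"twist":[[0,0,0.02],[0,0,0.02],[0,0,0.02],[0,0,0.02],[0,0,0.02],[0,0,0],[0,0,0],[0,0,0],[0,0,0],[0,0,0],[0,0,0]]}' 1
python3 - <<'E'
from h import *
import pickle
f={}
for n in('wrist','scene','top'):
    f[n]=grab_frame(n);cv2.imwrite(f'pics/{n}3.png',f[n][:,:,::-1])
m=camera_model('wrist');pickle.dump(m,open('w3.pkl','wb'));print(np.round(m['T'],3).tolist())
# tray rim from top/scene on the pad: darker than paper
a=f['wrist'][::1,::1,::-1];b=f['top'][190:290,310:500,::-1];b=cv2.resize(b,(608,320))
c=cv2.resize(f['scene'][225:355,220:360,::-1],(345,320))
o=np.zeros((800,953,3),np.uint8);o[:480,:640]=a;o[480:,:608]=b;o[480:,608:]=c
cv2.imwrite('pics/all3.png',cv2.resize(o,(715,600)))
print(sensors.read_state()['ee_pos'],sensors.read_state()['tool_rot'])
E
```

```text
time_s: 6.97
ee_pos: [0.5613, -0.0514, 0.244]
tool_rot: [-3.141, 0.011, 2.864]
force: [1.1, 0.4, 0.5]
width: 0.001
finger_force: 0.0
time_s: 7.88
ee_pos: [0.4691, -0.2768, 0.2367]
tool_rot: [3.141, -0.001, -3.107]
force: [0.0, 0.3, 0.1]
width: 0.998
finger_force: 0.0
[[-0.038, 0.948, 0.317, 0.388], [0.999, 0.036, 0.013, -0.279], [0.001, 0.318, -0.948, 0.357], [0.0, 0.0, 0.0, 1.0]]
[ 0.46985832 -0.27541331  0.23709693] [ 3.14123889e+00 -1.11856429e-04 -3.10405437e+00]
```

View pics/all3.png

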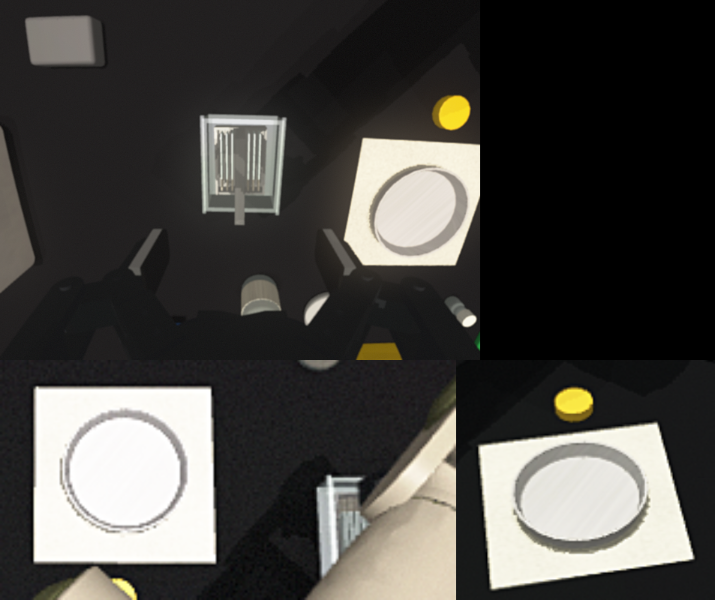

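The tray stands centred on the pad: in the top crop the rim spans 62–187 and the pad 34–215. The wrist view shows the rack at about (320,210) full-res, with the bar partly in shadow, so I crop closer.

Run:
```python
from h import *
f=cv2.imread('pics/wrist3.png');c=f[140:310,255:395]
c=np.clip((c/255.)**.6*255,0,255).astype(np.uint8)
cv2.imwrite('pics/w3c.png',cv2.resize(c,None,fx=3.5,fy=3.5,interpolation=cv2.INTER_CUBIC))
m=camera_model('top')
print(plane(m,[(361.9,235.8)],.022))
```

```text
[[ 0.54259379 -0.00421956]]
```

View pics/w3c.png

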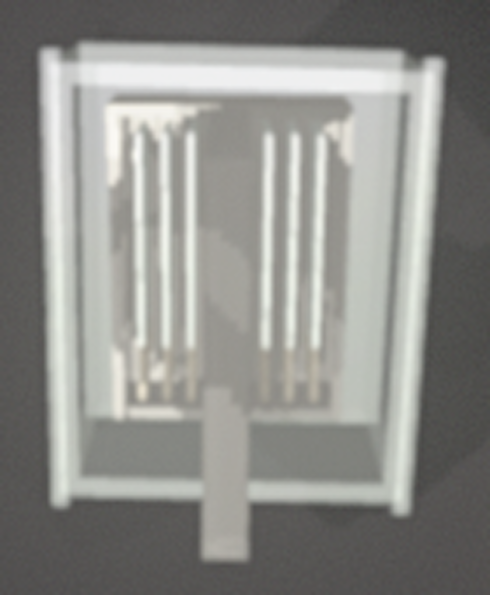

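The bar (crop columns 203–248) ends at crop row about 540 at its +x end and runs straight up the picture.

Run:
```python
from h import *
import pickle
m=pickle.load(open('w3.pkl','rb'))
q=lambda p:np.array(p)/3.5+[255,140]
w=plane(m,q([(225,395),(225.5,540),(202,540),(249,540)]),.116);print(w,np.linalg.norm(w[2]-w[3]))
d=w[1]-w[0];print(np.degrees(np.arctan2(d[1],d[0])))
# dish rim corners z=.062
c=plane(m,q([(50,52),(432,62),(402,512),(61,505)]),.062);print(c,c.mean(0));print(sensors.read_state()['tool_rot'],np.degrees(np.arctan2(*(c[3]-c[0])[::-1])),np.degrees(np.arctan2(*(c[2]-c[1])[::-1])))
```

```text
[[ 0.4795773  -0.27772643]
 [ 0.51414799 -0.27639908]
 [ 0.51434858 -0.28163914]
 [ 0.51394971 -0.27115916]] 0.010487565403852454
2.1987989130873524
[[ 0.41393448 -0.32245379]
 [ 0.41278766 -0.23076132]
 [ 0.53216659 -0.22829781]
 [ 0.53357243 -0.3206556 ]] [ 0.47311529 -0.27554213]
[ 3.14123889e+00 -1.11856429e-04 -3.10405437e+00] 0.861106969480268 1.1821905569417661
```

```bash
python3 -m jog '{"slide":[[-0.002,-0.003,-0.04],[-0.002,-0.003,-0.05],[0,0,-0.05],[0,0,-0.05],[0,0,-0.03],[0,0,-0.015],[0,0,-0.01],[0,0,0],[0,0,0],[0,0,0]],"twist":[[0,0,0],[0,0,0],[0,0,0],[0,0,0],[0,0,0],[0,0,0],[0,0,0],[0,0,0],[0,0,0],[0,0,0]]}' 1
python3 - <<'E'
from h import *
import pickle
f=grab_frame('wrist')[:,:,::-1];s=grab_frame('scene')[:,:,::-1]
o=np.hstack([cv2.resize(f,(460,345)),cv2.resize(s[180:330,90:230],(322,345))]);cv2.imwrite('pics/g4.png',o)
print(sensors.read_state()['ee_pos'])
E
```

```text
time_s: 8.87
ee_pos: [0.468, -0.2796, 0.1158]
tool_rot: [-3.14, 0.001, -3.105]
force: [-0.6, 0.2, -0.5]
width: 1.001
finger_force: 0.0
[ 0.46780638 -0.27960193  0.11565666]
```

View pics/g4.png

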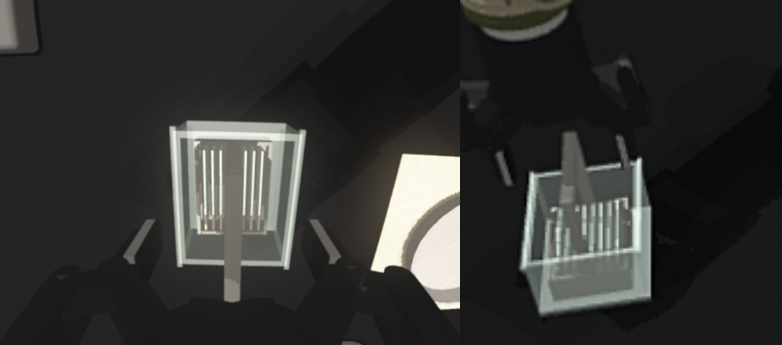

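The bar lies midway between the fingers (column 233 against a finger mean of about 231). I lower 5 mm and close.

```bash
python3 -m jog '{"slide":[[0,0.001,-0.008],[0,0,0],[0,0,0]],"twist":[[0,0,0],[0,0,0],[0,0,0]]}' 1
python3 -m jog '{"slide":[[0,0,0],[0,0,0],[0,0,0],[0,0,0],[0,0,0],[0,0,0],[0,0,0],[0,0,0],[0,0,0],[0,0,0],[0,0,0],[0,0,0]],"twist":[[0,0,0],[0,0,0],[0,0,0],[0,0,0],[0,0,0],[0,0,0],[0,0,0],[0,0,0],[0,0,0],[0,0,0],[0,0,0],[0,0,0]]}' 0
```

```text
time_s: 9.22
ee_pos: [0.4674, -0.2788, 0.1107]
tool_rot: [3.141, -0.0, -3.105]
force: [-0.0, -0.2, -0.4]
width: 1.001
finger_force: 0.0
time_s: 10.22
ee_pos: [0.4676, -0.2791, 0.1109]
tool_rot: [-3.141, 0.0, -3.105]
force: [0.3, -2.2, 1.5]
width: 0.103
finger_force: 58.8
```

```bash
python3 -m jog '{"slide":[[0,0,0.004],[0,0,0.006],[0,0,0.008],[0,0,0.006],[0,0,0.004],[0,0,0],[0,0,0],[0,0,0]],"twist":[[0,0,0],[0,0,0],[0,0,0],[0,0,0],[0,0,0],[0,0,0],[0,0,0],[0,0,0]]}' 0
python3 - <<'E'
from h import *
print(sensors.read_state()['wrist_torque'])
f=grab_frame('wrist')[:,:,::-1];s=grab_frame('scene')[:,:,::-1]
o=np.hstack([cv2.resize(f,(460,345)),cv2.resize(s[180:330,90:230],(322,345))]);cv2.imwrite('pics/g5.png',o)
E
```

```text
time_s: 10.88
ee_pos: [0.4674, -0.2788, 0.1246]
tool_rot: [3.141, -0.0, -3.105]
force: [-0.0, 0.7, -3.4]
width: 0.101
finger_force: 58.5
[-0.00599768  0.00278948 -0.03342389]
```

View pics/g5.png

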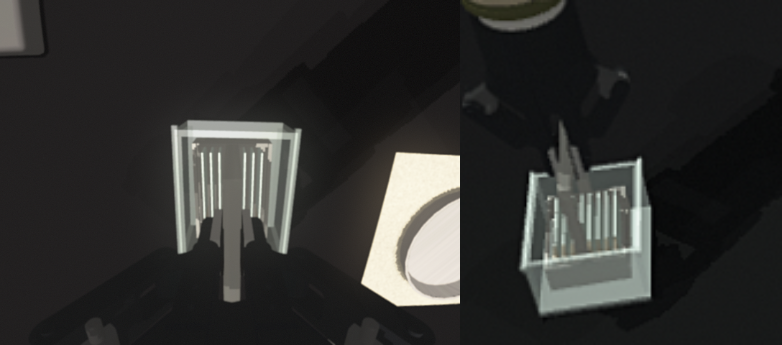

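The rack hangs level: 3.4 N, about 350 g, with negligible moment. I continue straight up.

```bash
python3 -m jog '{"slide":[[0,0,0.005],[0,0,0.01],[0,0,0.015],[0,0,0.015],[0,0,0.018],[0,0,0.02],[0,0,0.02],[0,0,0.018],[0,0,0.016],[0,0,0.014],[0,0,0.01],[0,0,0.006],[0,0,0.002],[0,0,0],[0,0,0]],"twist":[[0,0,0],[0,0,0],[0,0,0],[0,0,0],[0,0,0],[0,0,0],[0,0,0],[0,0,0],[0,0,0],[0,0,0],[0,0,0],[0,0,0],[0,0,0],[0,0,0],[0,0,0]]}' 0
python3 -m jog '{"slide":[[0.001,0.004,0],[0.003,0.01,0],[0.005,0.018,0],[0.007,0.025,0],[0.008,0.03,0],[0.009,0.033,0],[0.01,0.036,0],[0.01,0.036,0],[0.01,0.036,0],[0.01,0.036,0],[0.01,0.036,0],[0.01,0.036,0],[0.01,0.036,0],[0.01,0.036,0],[0.01,0.036,0],[0.009,0.033,0],[0.008,0.028,0],[0.006,0.022,0],[0.005,0.016,0],[0.003,0.008,0]],"twist":[[0,0,0],[0,0,0],[0,0,0],[0,0,0],[0,0,0],[0,0,0],[0,0,0],[0,0,0],[0,0,0],[0,0,0],[0,0,0],[0,0,0],[0,0,0],[0,0,0],[0,0,0],[0,0,0],[0,0,0],[0,0,0],[0,0,0],[0,0,0]]}' 0
python3 -m jog '{"slide":[[0.001,0.003,0],[0,0,0],[0,0,0],[0,0,0]],"twist":[[0,0,0],[0,0,0],[0,0,0],[0,0,0]]}' 0
python3 - <<'E'
from h import *
print(sensors.read_state()['wrist_torque'])
f=grab_frame('scene')[:,:,::-1];cv2.imwrite('pics/e.png',f)
t=grab_frame('top')[:,:,::-1];cv2.imwrite('pics/et.png',t)
m=camera_model('top')
g=t.min(2)>90
w=plane(m,blob(cv2.imread('pics/top3.png').min(2)>90,(330,205)),.001).astype(np.float32);print(cv2.minAreaRect(w))
# dish moved? compare to first top image
a=cv2.imread('pics/top0.png')
for n,(x,y,W,H) in dict(vial=(305,160,26,22),flask=(258,160,34,38),jar=(428,160,36,36),petri=(380,150,36,36),cap=(345,278,28,24),dish=(435,230,60,60)).items():
    T=a[y:y+H,x:x+W];r=cv2.matchTemplate(t[y-15:y+H+15,x-15:x+W+15],T,cv2.TM_CCOEFF_NORMED);_,v,_,l=cv2.minMaxLoc(r);print(n,round(v,2),l[0]-15,l[1]-15)
E
```

```text
time_s: 12.23
ee_pos: [0.4674, -0.2788, 0.2089]
tool_rot: [3.141, -0.001, -3.105]
force: [0.5, 0.0, -3.3]
width: 0.104
finger_force: 58.5
time_s: 13.9
ee_pos: [0.5445, -0.0021, 0.2093]
tool_rot: [3.141, -0.0, -3.104]
force: [-0.1, 0.2, -2.7]
width: 0.103
finger_force: 58.4
time_s: 14.23
ee_pos: [0.5449, -0.0025, 0.2093]
tool_rot: [-3.141, -0.0, -3.106]
force: [-0.3, -0.3, -3.0]
width: 0.106
finger_force: 58.4
[-0.01576889  0.00856242  0.02302285]
((0.5438758134841919, -0.004553712904453278), (0.2111750990152359, 0.21088804304599762), 89.94452667236328)
vial 1.0 0 0
flask 1.0 0 0
jar 1.0 0 0
petri 0.62 0 0
cap 0.43 4 8
dish 0.92 0 0
```

Run:
```python
import cv2
a=cv2.imread('pics/scene0.png')
for fn in('scene3','e'):
  t=cv2.imread(f'pics/{fn}.png')
  for n,(x,y,W,H) in dict(cap=(270,236,28,26),petri=(210,362,64,58),vial=(355,340,28,32),dish=(112,260,66,58),small=(340,190,52,38)).items():
    r=cv2.matchTemplate(t[y-12:y+H+12,x-12:x+W+12],a[y:y+H,x:x+W],cv2.TM_CCOEFF_NORMED);_,v,_,l=cv2.minMaxLoc(r);print(fn,n,round(v,2),l[0]-12,l[1]-12)
from h import *
# rack in the final scene view: bright mask extents above tray; left-out numbers: expected projection of rack base centre
m=camera_model('scene');T=np.linalg.inv(m['T']);K=np.array([[m['fx'],0,m['cx']],[0,m['fy'],m['cy']],[0,0,1]])
P=np.array([[.545,-.0025,.103],[.543,-.004,.023]]);print(cv2.projectPoints(P,cv2.Rodrigues(T[:3,:3])[0],T[:3,3],K,np.array(m['dist']))[0].reshape(-1,2))
```

```text
scene3 cap 1.0 0 0
scene3 petri 1.0 0 0
scene3 vial 1.0 0 0
scene3 dish 0.95 0 0
scene3 small 0.99 0 0
e cap 0.39 -8 2
e petri 1.0 0 0
e vial 1.0 0 0
e dish 0.83 0 0
e small 0.95 0 0
[[284.97039696 264.47926475]
 [285.95210631 292.54120938]]
```

The cap is only hidden behind the held rack in this view. It hadn't moved once the tray was down, and nothing has been near it since. I'm handing in.

```bash
python3 -c "
from plant import ctrl
print(ctrl.finish_job())"
```

```text
the job is handed in; nothing more can be done
None
```

Job handed in at about 14 s of robot time: the tray is centred on the pad, and the rack was lifted straight out of the dish and is held level and still over the tray with about 8 cm of air (worked out from the arm's height, not measured in a picture); in the image comparisons, nothing else on the bench had moved.

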